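# Clear the test bed and hold a sprung probe on the board's test pad

### The arm

A 6-joint arm with a two-finger parallel gripper is mounted at the origin on a cart in front of the work surface, level with it; the furniture and walls round the work are solid. World frame = base frame: x ahead of the robot, y to its left, z up, the work surface at z = 0. Lengths are in m, angles in rad, forces in N, time in s.
With the tool pointing down it reaches from about 0.3 to 0.775 m from the base axis. Payload 14.6 kg.
Tool frame: the origin (TCP) lies on the mounting face of the last link; the fingertips stand 199 mm ahead of it and the grasp point (between the pads) lies 180 mm ahead of it; z points along the fingers, y is the line along which they close (so a half turn about z gives the same grasp; the last joint's range is limited). The gripper opens to 94 mm and grips with 3 to 60 N. Pads are 16 mm wide; open, the fingers measure 119 mm over their backs; the gripper's body (75 mm by 177 mm) begins 78 mm behind the grasp point.
Start: joints at [1.17, 0.3, 1.521, -0, 1.321, -0.067], TCP at [0.18, 0.52, 0.405] pointing down, gripper open.
Joint ranges: [-3.03, 3.03], [-0.79, 2.21], [0.23, 2.52], [-1.04, 4.18], [0, 3.07], [-2.55, 2.55]. Speed limits (rad/s): [2.22, 2.22, 2.57, 3.14, 3.14, 3.14].

### API

Orientations are given as [roll, pitch, yaw] about the fixed x, y, z axes, in that order (R = Rz(yaw) Ry(pitch) Rx(roll)).
In Python, from station import telemetry, cams, workorder, finder gives the robot as it stands.
- The arm moves only by the tool jog_arm, never from a script. Its argument "rows" is a list of rows, each an object with "gripper": the finger opening in m, from 0 to 0.094; "slide": the shift along the tool's x, y, z in m, a list of three; "spin": the turn about the tool's z in rad. In form: [{"gripper": gripper, "slide": [tx, ty, tz], "spin": spin}, ...]. A call has 1 to 8 rows; each row is the pose to reach, as a shift and turn from the pose commanded when the call began, along the tool's axes at that moment; what a row does not reach only later rows make up. A row lasts 1/10 s, in which the tool goes at most 50 mm and 8.59 degrees, less where a joint would pass 70% of its speed; a pose out of reach is approached as far as the arm can. A call with a gripper value outside its range is refused whole. The fingers move at their own pace and stop on an object; "squeeze" is the grip in N (left out, the last holds). Time passes only in rows, so rows that repeat a pose let the fingers close. It gives the time, the measured TCP pose, the force, the opening and the grip force at its end, in the units of the state.
- telemetry.get_obs(): the state, without advancing time (a new reading comes with each control period).
- cams.camera(name): name is "scene" or "top" or "wrist"; returns (picture, depth): 480x640x3 uint8, red, green, blue; 480x640 float32, m along the optical axis (not along the pixel's ray), 0 where there is no reading.
- cams.camera_info(name): a dict with "camera_matrix" (3x3 intrinsics, pixels), "R" (3x3) and "t" (3): a world point X has camera coordinates R X + t; the wrist camera has in their place "tool_from_camera" (4x4, takes a point from camera to tool coordinates, whose origin is the TCP and whose axes are the flange's). Camera axes: x right, y down, z forward; pixel columns grow to the right and rows downward; lengths in m; the calibration is good to about 2 mm. A picture is of the moment at which its call begins: read the wrist's pose just before it. camera_info takes no time and is no camera call.
- workorder.hand_in(): hands the job in; it is judged then, once.
Trained networks look in the newest picture that a camera, given by its name, has taken for a name from the list of things; names that differ only in an ending like _2 or _b are one class to them, and where a whole thing is asked for, a point or a joint stands for the part that bears it (a point fixed in the world has none). Each returns a list of dicts, best first, with "confidence" (0 to 1); they miss things now and then, are a little off and sometimes report something else, mostly with a low value. They report only what shows in the picture. A call takes as long as a camera call. They do not tell look-alikes from the thing itself.
- finder.find_in(target, camera): "point" ([x, y, z] in m, in world coordinates, good to about 4 mm: the middle of the surface that is visible of it).
- finder.masks_of(target, camera): "region" (480x640 bool, what is visible of it).
The state is a dict: "time_s": time; "qpos": joint angles; "joint_vel": joint speeds; "tau": joint torques, N m; "ee_pos": TCP position; "eef_rot": TCP orientation; "force": force on the tool from outside, world axes, zero at the start; "moment": the same for the moment, N m; "grip_width": finger opening in m; "grip_force": force on a finger pad.
Only numpy, scipy, OpenCV 4.12 (cv2) and the standard library are available. Lean on these libraries where they do the work, as an engineer would, in place of code of your own. Each camera call takes 0.05 s, during which the arm holds its last target. There are 200 camera calls.

### The job

Take the sprung test probe out of its stand and, using the held probe and not the fingers, sweep the loose heat sink and the loose relay off the bare board into the steel tray at the end of the test bed. Then hold the probe upright with its tip on the board's ringed round copper pad, pressed gently so that the sprung pin goes about half way in and never driven down hard, and finish while still holding it there. Leave the tape roll, the adapter and the tin where they are.

Things in the scene. Friction and masses are not known exactly. Their poses are not given: they have to be found in the camera images.
- testbed: Fixed bed: flat green board, top at z 40 mm, own x -70 to 70, y -100 to 100 mm, between aluminium rails at x = +-75 (10 wide, 12 high above the board); both ends open. Beyond the +y end a steel tray (y 100 to 217, x -77 to 77, floor z 3, walls to z 30) takes what is pushed over the edge. Small oblong brass contacts at the -y end are not the pad. Origin on the table under the board's middle
- test_pad: The test pad: copper disc 18 mm across in a 25 mm white ring, with a short copper track leading away, flush with the board's top, within 30 mm (own x) and 50 mm (y) of its middle; a scrap may hide it at the start. Origin: its centre, on the board's top
- probe_stand: Fixed stand: 90 x 70 mm steel foot plate, 58 x 40 mm black socket 34 mm high. Its open well, 46 x 24 mm (long side along own x), ledges at z 18 mm, holds the probe's skirt and is slotted for the pin. Draw the probe straight up by 35 mm or more. Origin: centre of its underside
- probe: Loose sprung test probe, 70 g, upright in the stand at the start, its x along the stand's x. Origin: middle of the skirt's underside, 18 mm above the table then; z up the handle. Grey skirt 40 (x) x 16 (y) x 22 mm high, good for sweeping; black square handle 18 x 18 mm from z 22 to 104, cap to z 108. The brass pin, 5.6 mm thick, stands out 12 mm below the skirt
- probe_tip (a point): End of the probe's sprung pin, 12 mm under the probe's origin when the pin is out; it moves up with the pin
- probe_pin (a joint): How far the sprung pin is pushed into the probe (m): 0 fully out, 0.010 fully in; the push is 1.2 N at 0 plus 0.3 N for each mm
- heat_sink: Loose finned aluminium heat sink lying on the board, 40 x 45 x 26 mm high, to be swept into the tray. Origin: centre of its underside
- relay: Loose black relay lying on the board, 24 x 20 x 20 mm high, about 30 g, to be swept into the tray. Origin: centre of its underside
- heat_sink_mid (a point): Middle of the heat sink's block, 13 mm above its underside
- relay_mid (a point): Middle of the relay's block, 10 mm above its underside
- tape: Roll of black tape, 58 mm across, 19 mm high, left of the bed: leave alone. Origin: centre of its underside
- adapter: Black power adapter, 178 x 88 x 33 mm with its stub, left of the bed: leave alone. Origin: centre of its underside
- tin: Tin, 76 mm across, 58 mm high, behind the bed: leave alone. Origin: centre of its underside
Things that resemble listed ones, but are neither listed nor needed, are in the scene too. What is shaped like the probe but brown or green is not meant.

How it is judged:
On the way, in this order (a step that is already met when the one before it is completed fails the run):
1. the probe is drawn out of its stand, held by the fingers (z of probe in the frame of probe_stand above 0.045 m and contact force between the fingers and probe above 1 N), for 0.2 s.
2. heat sink and relay are both in the tray while the fingers hold the probe (y of heat_sink_mid in the frame of testbed between 0.106 and 0.218 m and x of heat_sink_mid in the frame of testbed between -0.08 and 0.08 m and z of each of heat_sink_mid, relay_mid in the frame of testbed below 0.05 m and y of relay_mid in the frame of testbed between 0.106 and 0.218 m and x of relay_mid in the frame of testbed between -0.08 and 0.08 m and contact force between the fingers and probe above 1 N), for 0.2 s.
3. the probe stands upright on the test pad, lightly pressed (horizontal distance between probe_tip and test_pad below 0.008 m and z of probe_tip in the frame of testbed below 0.043 m and angle between probe's own z axis and vertical below 0.15 rad and value of joint probe_pin between 0.002 and 0.008 m and contact force between probe and testbed between 0.8 and 8 N and contact force between the fingers and probe above 1 N and contact force between probe and probe_stand below 0.1 N and linear speed of probe below 0.02 m/s), for 0.2 s.
At the end, for the whole second after the job is handed in: Held by the fingers within 0.15 rad of upright, tip within 8 mm of the pad's middle, pin in 2 to 8 mm, 0.8 to 8 N on the board, still, clear of the stand; both scraps in the tray (their middles 6 mm or more past the board's end, under 50 mm high); tape, adapter, tin moved under 20 mm (all of step 3 and y of heat_sink_mid in the frame of testbed between 0.106 and 0.218 m and x of heat_sink_mid in the frame of testbed between -0.08 and 0.08 m and z of each of heat_sink_mid, relay_mid in the frame of testbed below 0.05 m and y of relay_mid in the frame of testbed between 0.106 and 0.218 m and x of relay_mid in the frame of testbed between -0.08 and 0.08 m and distance of each of tape, adapter, tin from where it was at the start of the episode below 0.02 m); the arm keeps its last pose, push and grip.
It fails at once if the gripper handles a scrap (more than 1 N from the fingers) (contact force between the fingers and heat_sink above 1 N or contact force between the fingers and relay above 1 N).
It fails at once if the probe is driven hard against the bed (more than 20 N) (contact force between probe and testbed above 20 N).
It fails at once if a bystander is moved by more than 20 mm (distance of any of tape, adapter, tin from where it was at the start of the episode above 0.02 m).
It also fails if it takes over 54 s, if anything falls off the work surface, if the arm or the gripper's body presses on something with over 40 N, if the wrist force passes 120 N, or if a joint passes its speed limit or range.

## Working session

There is one attempt and no reset: what is moved stays moved. The work goes in short steps, Python scripts to look and compute and a tool call to move; the robot and the scene stay as the last step left them, time stands still between calls to the robot, and variables do not carry over. Pictures are saved under pics/ and viewed, at most 10 in all, crops included, and the job is handed in when it is done.

Besides the shell and the picture viewer there is one more tool, called after ">>>" as a command line: name --argument value ..., lists and objects as JSON in quotes. jog_arm: Moves the arm, as the interface text tells. Its arguments: {"type":"object","properties":{"rows":{"type":"array","items":{"type":"object","properties":{"gripper":{"type":"number"},"slide":{"type":"array","items":{"type":"number"}},"spin":{"type":"number"}}}},"squeeze":{"type":"number"}},"required":["rows"]}

```bash
mkdir -p pics; cat > h.py <<'E'
import numpy as np, cv2
from scipy.spatial.transform import Rotation as Ro
from station import telemetry, cams, workorder, finder
def toolT(o=None):
    o=o or telemetry.get_obs(); T=np.eye(4)
    T[:3,:3]=Ro.from_euler('xyz',o['eef_rot']).as_matrix(); T[:3,3]=o['ee_pos']; return T
def snap(c,fn=None):
    T=toolT(); rgb,d=cams.camera(c); i=cams.camera_info(c); K=np.array(i['camera_matrix'])
    if c=='wrist': W=T@np.array(i['tool_from_camera'])
    else:
        W=np.eye(4);R=np.array(i['R']);W[:3,:3]=R.T;W[:3,3]=-R.T@np.array(i['t'])
    if fn: cv2.imwrite('pics/'+fn,rgb[:,:,::-1])
    return rgb,d,K,W
def cloud(d,K,W):
    v,u=np.mgrid[:480,:640]
    P=np.stack([(u-K[0,2])/K[0,0]*d,(v-K[1,2])/K[1,1]*d,d],-1)
    X=P@W[:3,:3].T+W[:3,3]; X[d<=0]=np.nan; return X
def proj(X,K,W):
    p=(np.asarray(X)-W[:3,3])@W[:3,:3]; q=p@K.T; return q[...,:2]/q[...,2:]
E
python3 - <<'E'
from h import *
o=telemetry.get_obs();print(o)
for c in ['scene','top']:
    rgb,d,K,W=snap(c,c+'0.png'); print(c,W[:3,3].round(3),W[:3,2].round(3),K[0,0])
    for t in ['testbed','test_pad','probe_stand','probe','heat_sink','relay','tape','adapter','tin']:
        print(t,[(np.round(r['point'],3).tolist(),round(r['confidence'],2)) for r in finder.find_in(t,c)])
E
```

```text
{'time_s': 0.0, 'qpos': array([ 1.17042467e+00,  3.00457993e-01,  1.52160858e+00, -1.40456798e-05,
        1.32070475e+00, -6.66095300e-02]), 'joint_vel': array([-0.00089706,  0.0006237 ,  0.0013534 ,  0.00136831,  0.00023131,
       -0.00081178]), 'tau': array([ 6.70731351e-04, -5.31808555e+01, -3.52729261e+01,  7.08063575e-02,
        2.44707201e-02, -1.22315214e-04]), 'ee_pos': array([0.18017232, 0.51960771, 0.40408175]), 'eef_rot': array([-3.14041569e+00, -6.48785064e-05,  2.80783397e+00]), 'force': array([ 4.77120819e-01, -4.00242294e-04, -4.50768246e-01]), 'moment': array([-0.03314977, -0.04826091, -0.06878802]), 'grip_force': 0.0, 'grip_width': 0.09402237647961403}
scene [-0.348  0.898  0.601] [ 0.681 -0.624 -0.383] 617.5434396310843
testbed [([0.536, 0.089, 0.02], 0.77)]
test_pad []
probe_stand [([0.527, -0.239, 0.011], 0.58)]
probe [([0.427, -0.208, 0.076], 0.86), ([0.58, -0.385, 0.062], 0.82), ([0.416, -0.292, 0.071], 0.79), ([0.368, -0.156, 0.056], 0.77), ([0.536, -0.247, 0.076], 0.56)]
heat_sink [([0.535, 0.023, 0.056], 0.69)]
relay []
tape [([0.452, 0.42, 0.012], 0.78), ([0.541, -0.248, 0.076], 0.61)]
adapter [([0.673, 0.395, 0.025], 0.6)]
tin [([0.535, 0.087, 0.022], 0.51)]
top [0.445 0.02  1.365] [ 0.103 -0.002 -0.995] 446.46901187216315
testbed [([0.576, 0.055, 0.039], 0.59)]
test_pad []
probe_stand [([0.538, -0.241, 0.006], 0.61)]
probe [([0.423, -0.294, 0.077], 0.71), ([0.584, -0.381, 0.064], 0.64), ([0.427, -0.216, 0.065], 0.5), ([0.538, -0.246, 0.068], 0.41)]
heat_sink [([0.577, 0.056, 0.041], 0.71), ([0.545, 0.016, 0.048], 0.46)]
relay [([0.578, 0.055, 0.04], 0.51)]
tape [([0.47, 0.409, 0.019], 0.74)]
adapter [([0.696, 0.379, 0.034], 0.66), ([0.47, 0.409, 0.019], 0.65)]
tin [([0.802, 0.03, 0.058], 0.96)]
```

View pics/scene0.png

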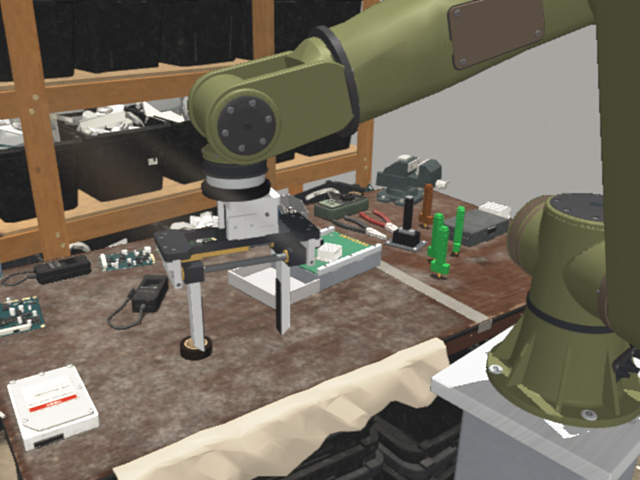

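View pics/top0.png

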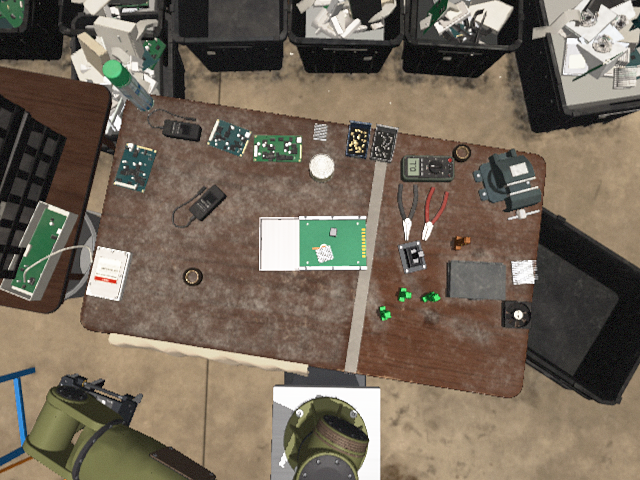

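The top view shows the bed at about px (260-368, 216-271) with the tray on its left. The heat sink is at (322,253), the relay at (333,232), and the stand with the black probe at (412,257). The probes at (383,313), (403,295) and (430,297) are green and the one at (461,242) is brown, so none of those is meant. Next is a closer look with the wrist camera.

```bash
cat >> h.py <<'E'
def go(p,yaw=None,base=None):
    """world TCP target -> slide, spin from present measured pose"""
    T=toolT(); s=T[:3,:3].T@(np.array(p)-T[:3,3]); y0=telemetry.get_obs()['eef_rot'][2]
    sp=0 if yaw is None else -((yaw-y0+np.pi)%(2*np.pi)-np.pi)
    print('slide',s.round(4).tolist(),'spin',round(sp,4),'n50',np.linalg.norm(s)/.05)
E
python3 - <<'E'
from h import *
i=cams.camera_info('wrist');print(np.round(i['tool_from_camera'],3),i['camera_matrix'])
T=toolT();print(T.round(3))
# bed edges etc. from top cloud
rgb,d,K,W=snap('top');X=cloud(d,K,W)
import cv2
hsv=cv2.cvtColor(rgb,cv2.COLOR_RGB2HSV)
m=(hsv[...,0]>60)&(hsv[...,0]<90)&(hsv[...,1]>100)&(abs(X[...,2]-.04)<.008)&(abs(X[...,1]-.03)<.15)&(abs(X[...,0]-.56)<.15)
p=X[m][:,:2].astype(np.float32);print(len(p),cv2.minAreaRect(p),np.median(X[m][:,2]))
go([0.50,0.02,0.45],np.pi)
E
```

```text
[[ 0.001 -0.969 -0.248  0.072]
 [ 1.     0.001  0.    -0.   ]
 [-0.    -0.248  0.969  0.02 ]
 [ 0.     0.     0.     1.   ]] [[346.11334675   0.         312.92254803]
 [  0.         346.11334675 239.72279419]
 [  0.           0.           1.        ]]
[[-0.945  0.328 -0.     0.18 ]
 [ 0.328  0.945  0.     0.52 ]
 [ 0.     0.    -1.     0.405]
 [ 0.     0.     0.     1.   ]]
2494 ((0.5790451765060425, -0.009236685931682587), (0.13632576167583466, 0.19493845105171204), 0.9861936569213867) 0.04011671869487454
slide [-0.4659, -0.3673, -0.0453] spin -0.3338 n50 11.898956505026831
```

>>> jog_arm --rows '[{"gripper": 0.094, "slide": [-0.035, -0.029, 0], "spin": -0.1}, {"gripper": 0.094, "slide": [-0.07, -0.058, 0], "spin": -0.2}, {"gripper": 0.094, "slide": [-0.105, -0.087, 0], "spin": -0.334}, {"gripper": 0.094, "slide": [-0.14, -0.116, 0], "spin": -0.334}, {"gripper": 0.094, "slide": [-0.175, -0.145, 0], "spin": -0.334}, {"gripper": 0.094, "slide": [-0.21, -0.174, 0], "spin": -0.334}, {"gripper": 0.094, "slide": [-0.245, -0.203, 0], "spin": -0.334}, {"gripper": 0.094, "slide": [-0.28, -0.232, 0], "spin": -0.334}]'

```text
time_s: 1.85
ee_pos: [0.3692, 0.207, 0.4049]
eef_rot: [3.141, 0.001, -3.141]
force: [0.1, -0.1, 0.3]
grip_width: 0.094
grip_force: 0.0
```

```bash
python3 - <<'E'
from h import *
print(telemetry.get_obs()['ee_pos'],telemetry.get_obs()['eef_rot']);go([0.54,-0.08,0.42],np.pi)
E
```

```text
[0.36921865 0.20697446 0.40493322] [ 3.14127520e+00  6.49180652e-04 -3.14120436e+00]
slide [-0.1707, -0.287, -0.015] spin 0.0004 n50 6.685734594909916
```

>>> jog_arm --rows '[{"slide": [-0.025, -0.041, -0.002], "spin": 0}, {"slide": [-0.05, -0.082, -0.004], "spin": 0}, {"slide": [-0.075, -0.123, -0.008], "spin": 0}, {"slide": [-0.1, -0.164, -0.01], "spin": 0}, {"slide": [-0.125, -0.205, -0.015], "spin": 0}, {"slide": [-0.15, -0.246, -0.015], "spin": 0}, {"slide": [-0.17, -0.287, -0.015], "spin": 0}, {"slide": [-0.17, -0.287, -0.015], "spin": 0}]'

```text
$.rows[0]: bad value
```

```bash
python3 - <<'E'
from h import *
o=telemetry.get_obs();print(o['ee_pos'],o['joint_vel'].round(3))
rgb,d,K,W=snap('wrist','w1.png');X=cloud(d,K,W)
np.savez('w1.npz',rgb=rgb,d=d,K=K,W=W)
for t in ['probe','probe_stand','testbed','test_pad','heat_sink','relay']:
    for r in finder.masks_of(t,'wrist')[:5]:
        m=r['region'];P=X[m];P=P[np.isfinite(P[:,0])]
        z=np.percentile(P[:,2],90);top=P[P[:,2]>z-.006]
        v,u=np.nonzero(m)
        print(t,round(r['confidence'],2),'px',u.mean().round(),v.mean().round(),'n',m.sum(),'z90',z.round(4),'med',np.median(P,0).round(3),cv2.minAreaRect(top[:,:2].astype(np.float32)))
E
```

```text
[0.36921865 0.20697446 0.40493322] [-1.076e+00 -1.100e-02  1.200e-02 -5.000e-03 -1.000e-03 -1.068e+00]
testbed 0.72 px 236.0 387.0 n 12281 z90 0.0402 med [0.601 0.116 0.01 ] ((0.5033568143844604, 0.05755395442247391), (0.13509032130241394, 0.29099294543266296), 75.86559295654297)
```

View pics/w1.png

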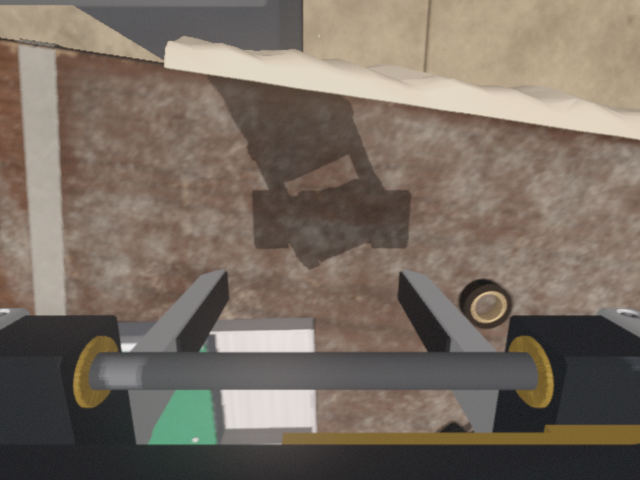

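The gripper fills the lower part of the frame, so the wrist camera sees what lies between the fingers and the robot. I'll place the tool further ahead.

>>> jog_arm --rows '[{"gripper": 0.094, "slide": [-0.029, -0.039, -0.005], "spin": 0}, {"gripper": 0.094, "slide": [-0.058, -0.078, -0.01], "spin": 0}, {"gripper": 0.094, "slide": [-0.087, -0.117, -0.015], "spin": 0}, {"gripper": 0.094, "slide": [-0.116, -0.156, -0.02], "spin": 0}, {"gripper": 0.094, "slide": [-0.145, -0.195, -0.03], "spin": 0}, {"gripper": 0.094, "slide": [-0.174, -0.234, -0.035], "spin": 0}, {"gripper": 0.094, "slide": [-0.203, -0.273, -0.04], "spin": 0}, {"gripper": 0.094, "slide": [-0.231, -0.307, -0.045], "spin": 0}]'

```text
time_s: 3.0
ee_pos: [0.601, -0.0988, 0.4496]
eef_rot: [3.142, -0.0, -3.14]
force: [0.7, 0.2, 1.1]
grip_width: 0.094
grip_force: 0.0
```

```bash
cat > look.py <<'E'
import sys
from h import *
def look(name,targets):
    snap('wrist') # settle 0.05
    rgb,d,K,W=snap('wrist',name+'.png');X=cloud(d,K,W)
    o=telemetry.get_obs();print(o['time_s'],o['ee_pos'].round(4),o['eef_rot'].round(4))
    np.savez(name+'.npz',rgb=rgb,d=d,K=K,W=W)
    for t in targets:
        for r in finder.masks_of(t,'wrist')[:5]:
            m=r['region'];P=X[m];P=P[np.isfinite(P[:,0])]
            if len(P)<10: continue
            z=np.percentile(P[:,2],90);top=P[P[:,2]>z-.006]
            v,u=np.nonzero(m); R=cv2.minAreaRect(top[:,:2].astype(np.float32))
            print(t,round(r['confidence'],2),'px',u.mean().round(),v.mean().round(),'n',m.sum(),'z90',z.round(4),'med',np.median(P,0).round(3),'top',np.round(R[0],4),np.round(R[1],4),round(R[2],1))
    return rgb,d,K,W,X
if __name__=='__main__': look(sys.argv[1],sys.argv[2:])
E
python3 look.py w2 probe probe_stand testbed test_pad heat_sink relay
```

```text
3.1 [ 0.6019 -0.1004  0.4486] [-3.1414e+00 -9.0000e-04  3.1404e+00]
probe 0.84 px 102.0 30.0 n 2569 z90 0.1194 med [ 0.427 -0.293  0.081] top [ 0.4235 -0.2979] [0.0172 0.0164] 25.6
probe 0.74 px 44.0 203.0 n 2079 z90 0.1149 med [ 0.583 -0.38   0.071] top [ 0.5851 -0.3862] [0.0168 0.018 ] 85.2
probe 0.67 px 162.0 162.0 n 1551 z90 0.1259 med [ 0.542 -0.248  0.086] top [ 0.5428 -0.2541] [0.0177 0.0165] 14.0
probe 0.57 px 257.0 7.0 n 253 z90 0.0345 med [ 0.39  -0.161  0.033] top [ 0.3881 -0.1613] [0.0092 0.016 ] 7.7
probe 0.56 px 187.0 37.0 n 2081 z90 0.1197 med [ 0.433 -0.215  0.082] top [ 0.4287 -0.2202] [0.0179 0.0174] 78.2
probe_stand 0.85 px 190.0 159.0 n 3431 z90 0.034 med [ 0.538 -0.242  0.005] top [ 0.5427 -0.2547] [0.058  0.0403] 14.1
testbed 0.98 px 447.0 188.0 n 38139 z90 0.0433 med [0.575 0.053 0.04 ] top [ 0.5777 -0.0104] [0.1605 0.1994] 1.4
test_pad 0.52 px 430.0 183.0 n 90 z90 0.0415 med [0.568 0.021 0.041] top [0.5653 0.0303] [0.0057 0.0412] 20.1
test_pad 0.23 px 395.0 222.0 n 537 z90 0.0614 med [ 0.607 -0.013  0.06 ] top [ 0.6084 -0.0117] [0.0198 0.0242] 79.9
test_pad 0.18 px 190.0 159.0 n 3681 z90 0.034 med [ 0.538 -0.242  0.005] top [ 0.5427 -0.2547] [0.058  0.0403] 14.1
heat_sink 0.87 px 423.0 162.0 n 1944 z90 0.0666 med [0.542 0.011 0.062] top [0.5429 0.0132] [0.0405 0.0413] 18.5
```

View pics/w2.png

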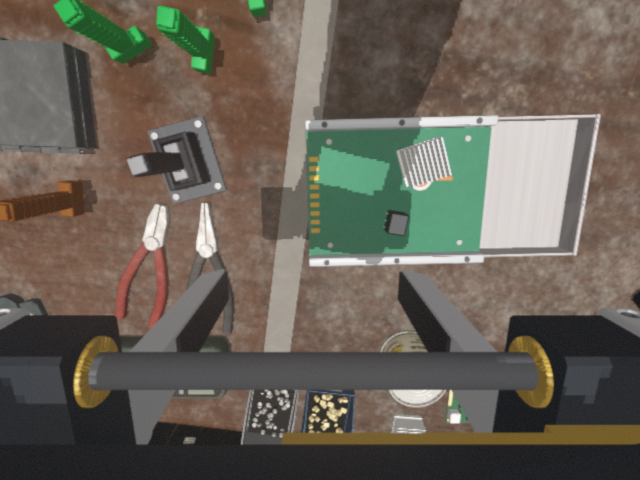

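The wrist view shows the stand and black probe at (185,160). The heat sink is at (424,162) with the ringed pad's edge under it at (421,186), the relay at (397,223), and the tray on the right. Socket size and cap height fit the text, with the probe at about (0.543, -0.254), yaw 0.246. The bed is centred on (0.578, -0.010), yaw 0.024. I'll grasp now.

>>> jog_arm --rows '[{"gripper": 0.094, "slide": [0.015, -0.04, 0.02], "spin": -0.08}, {"gripper": 0.094, "slide": [0.03, -0.08, 0.04], "spin": -0.16}, {"gripper": 0.094, "slide": [0.045, -0.12, 0.06], "spin": -0.247}, {"gripper": 0.094, "slide": [0.059, -0.154, 0.08], "spin": -0.247}, {"gripper": 0.094, "slide": [0.059, -0.154, 0.1], "spin": -0.247}, {"gripper": 0.094, "slide": [0.059, -0.154, 0.13], "spin": -0.247}, {"gripper": 0.094, "slide": [0.059, -0.154, 0.16], "spin": -0.247}, {"gripper": 0.094, "slide": [0.059, -0.154, 0.18], "spin": -0.247}]'

```text
time_s: 4.2
ee_pos: [0.5405, -0.2512, 0.2681]
eef_rot: [3.141, -0.001, -2.893]
force: [0.1, -0.6, -0.2]
grip_width: 0.0941
grip_force: 0.0
```

```bash
python3 - <<'E'
from look import *
rgb,d,K,W,X=look('w3',['probe'])
go([0.5428,-0.2543,0.268],np.pi+.247)
E
```

```text
4.3 [ 0.5404 -0.2512  0.2675] [ 3.1388e+00 -3.0000e-03 -2.8934e+00]
probe 0.89 px 550.0 26.0 n 4751 z90 0.0775 med [ 0.381 -0.169  0.044] top [ 0.3967 -0.1866] [0.0121 0.076 ] 36.2
probe 0.88 px 77.0 286.0 n 4347 z90 0.0833 med [ 0.577 -0.382  0.051] top [ 0.5571 -0.3588] [0.0173 0.0839] 38.1
probe 0.85 px 274.0 40.0 n 4805 z90 0.1153 med [ 0.43  -0.296  0.078] top [ 0.4297 -0.2965] [0.0067 0.0182] 14.3
probe 0.8 px 303.0 300.0 n 4384 z90 0.1261 med [ 0.535 -0.257  0.102] top [ 0.5302 -0.2581] [0.0355 0.0178] 13.4
probe 0.65 px 444.0 83.0 n 7044 z90 0.1202 med [ 0.433 -0.226  0.104] top [ 0.4289 -0.2215] [0.0178 0.0175] 79.3
slide [-0.0012, -0.0032, 0.0015] spin 0.0012 n50 0.07488922211429586
```

>>> jog_arm --rows '[{"gripper": 0.094, "slide": [-0.001, -0.003, 0], "spin": 0}, {"gripper": 0.01, "slide": [-0.001, -0.003, 0], "spin": 0}, {"gripper": 0.01, "slide": [-0.001, -0.003, 0], "spin": 0}, {"gripper": 0.01, "slide": [-0.001, -0.003, 0], "spin": 0}, {"gripper": 0.01, "slide": [-0.001, -0.003, 0], "spin": 0}, {"gripper": 0.01, "slide": [-0.001, -0.003, 0], "spin": 0}, {"gripper": 0.01, "slide": [-0.001, -0.003, 0], "spin": 0}]' --squeeze 40

```text
time_s: 5.05
ee_pos: [0.5425, -0.2549, 0.2697]
eef_rot: [3.142, -0.0, -2.894]
force: [1.0, -0.4, -0.7]
grip_width: 0.0493
grip_force: 0.0
```

>>> jog_arm --rows '[{"gripper": 0.01, "slide": [0, 0, 0], "spin": 0}, {"gripper": 0.01, "slide": [0, 0, 0], "spin": 0}, {"gripper": 0.01, "slide": [0, 0, 0], "spin": 0}, {"gripper": 0.01, "slide": [0, 0, 0], "spin": 0}, {"gripper": 0.01, "slide": [0, 0, 0], "spin": 0}, {"gripper": 0.01, "slide": [0, 0, 0], "spin": 0}, {"gripper": 0.01, "slide": [0, 0, 0], "spin": 0}]'

```text
time_s: 5.75
ee_pos: [0.5425, -0.2549, 0.2696]
eef_rot: [3.142, -0.0, -2.894]
force: [-0.5, -1.2, 0.2]
grip_width: 0.0177
grip_force: 40.0
```

>>> jog_arm --rows '[{"gripper": 0.01, "slide": [0, 0, -0.03], "spin": 0}, {"gripper": 0.01, "slide": [0, 0, -0.07], "spin": 0}, {"gripper": 0.01, "slide": [0, 0, -0.11], "spin": 0}, {"gripper": 0.01, "slide": [-0.01, 0.04, -0.11], "spin": 0.07}, {"gripper": 0.01, "slide": [-0.02, 0.08, -0.11], "spin": 0.15}, {"gripper": 0.01, "slide": [-0.035, 0.12, -0.11], "spin": 0.223}, {"gripper": 0.01, "slide": [-0.045, 0.16, -0.11], "spin": 0.223}, {"gripper": 0.01, "slide": [-0.051, 0.192, -0.11], "spin": 0.223}]'

```text
time_s: 6.55
ee_pos: [0.5448, -0.0542, 0.3796]
eef_rot: [3.141, -0.0, -3.117]
force: [-0.8, -0.0, -1.2]
grip_width: 0.0178
grip_force: 40.0
```

```bash
python3 - <<'E'
from look import *
rgb,d,K,W,X=look('w4',['probe','heat_sink'])
go([0.5448,-0.0562,0.299],np.pi+.024)
print(telemetry.get_obs()['grip_force'])
E
```

```text
6.65 [ 0.5448 -0.0531  0.3797] [ 3.1411e+00 -1.0000e-04 -3.1139e+00]
probe 0.87 px 24.0 84.0 n 1667 z90 0.0693 med [ 0.427 -0.293  0.048] top [ 0.4238 -0.2641] [0.075  0.0236] 89.1
probe 0.74 px 97.0 85.0 n 3525 z90 0.1196 med [ 0.429 -0.214  0.079] top [ 0.4285 -0.2201] [0.0177 0.0178] 79.5
probe 0.62 px 178.0 22.0 n 2133 z90 0.0948 med [ 0.381 -0.159  0.052] top [ 0.3808 -0.162 ] [0.0052 0.0185] 21.3
probe 0.58 px 313.0 297.0 n 4282 z90 0.2363 med [ 0.536 -0.051  0.219] top [ 0.5347 -0.0513] [0.0354 0.0177] 0.2
probe 0.3 px 343.0 425.0 n 82 z90 0.0167 med [ 0.792 -0.007  0.009] top [ 0.7935 -0.0069] [0.0017 0.0143] 66.0
heat_sink 0.58 px 384.0 231.0 n 2330 z90 0.0664 med [0.541 0.013 0.058] top [0.5423 0.0134] [0.0397 0.0408] 18.6
slide [0.0002, -0.0003, 0.0807] spin 0.0015 n50 1.6142156700064882
39.999194741249084
```

View pics/w4.png

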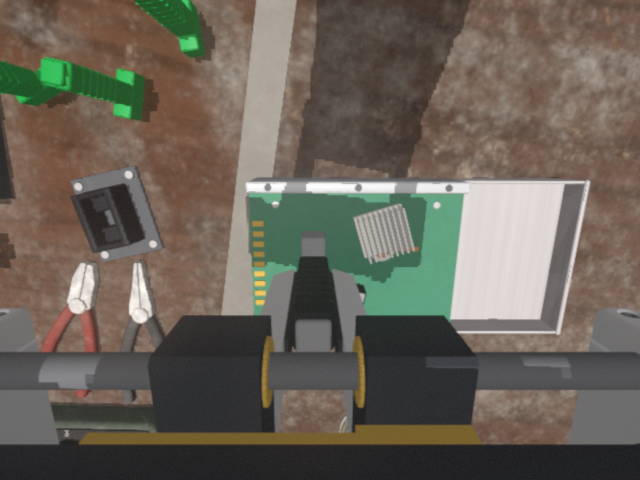

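The black probe is held upright with its cap at (313,335), and the heat sink at (384,231) is right ahead of it. Next I'll lower the probe behind the heat sink.

>>> jog_arm --rows '[{"gripper": 0.01, "slide": [0, 0, 0.04], "spin": 0}, {"gripper": 0.01, "slide": [0, 0, 0.065], "spin": 0}, {"gripper": 0.01, "slide": [0, 0, 0.072], "spin": 0}, {"gripper": 0.01, "slide": [0, 0, 0.076], "spin": 0}, {"gripper": 0.01, "slide": [0, 0, 0.08], "spin": 0}, {"gripper": 0.01, "slide": [0, 0, 0.08], "spin": 0}, {"gripper": 0.01, "slide": [0, 0, 0.08], "spin": 0}]'

```text
time_s: 7.45
ee_pos: [0.5452, -0.0565, 0.3007]
eef_rot: [-3.141, 0.002, -3.117]
force: [0.4, -0.5, 0.7]
grip_width: 0.0178
grip_force: 40.0
```

>>> jog_arm --rows '[{"gripper": 0.01, "slide": [0, 0.015, 0], "spin": 0}, {"gripper": 0.01, "slide": [0, 0.028, 0], "spin": 0}, {"gripper": 0.01, "slide": [0, 0.04, 0], "spin": 0}, {"gripper": 0.01, "slide": [0, 0.052, 0], "spin": 0}, {"gripper": 0.01, "slide": [0, 0.066, 0], "spin": 0}, {"gripper": 0.01, "slide": [0, 0.08, 0], "spin": 0}, {"gripper": 0.01, "slide": [0, 0.094, 0], "spin": 0}, {"gripper": 0.01, "slide": [0, 0.1, 0], "spin": 0}]'

```text
time_s: 8.25
ee_pos: [0.5425, 0.0453, 0.2996]
eef_rot: [3.141, -0.0, -3.116]
force: [0.6, -4.0, 2.0]
grip_width: 0.0177
grip_force: 40.0
```

```bash
python3 look.py w5 heat_sink probe test_pad
```

```text
8.35 [0.5425 0.0448 0.2996] [ 3.1407e+00 -1.0000e-04 -3.1164e+00]
heat_sink 0.8 px 363.0 262.0 n 3133 z90 0.0663 med [0.541 0.08  0.059] top [0.5477 0.0761] [0.0399 0.0404] 1.9
probe 0.81 px 313.0 297.0 n 4291 z90 0.1562 med [0.534 0.045 0.139] top [0.5421 0.0452] [0.0174 0.0173] 89.7
probe 0.57 px 13.0 12.0 n 671 z90 0.0317 med [ 0.389 -0.154  0.022] top [ 0.389  -0.1547] [0.0069 0.0129] 57.2
test_pad 0.59 px 267.0 274.0 n 541 z90 0.0413 med [0.557 0.011 0.041] top [0.5531 0.0166] [0.0168 0.0393] 51.6
```

View pics/w5.png

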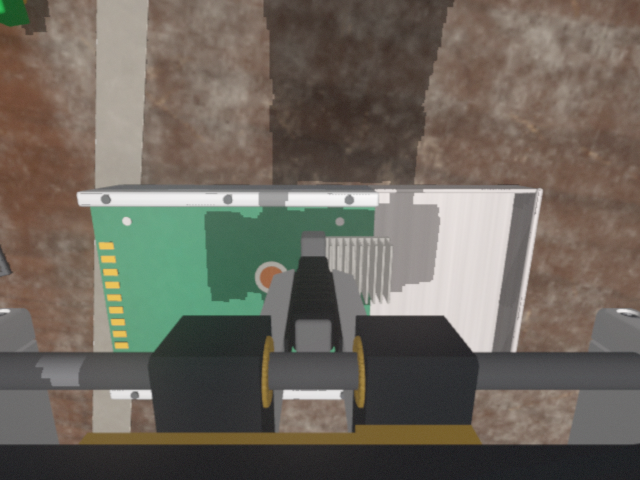

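The heat sink is squared up against the skirt at (357,270), and the pad is now uncovered at (270,277). I'll push on over the edge.

>>> jog_arm --rows '[{"gripper": 0.01, "slide": [0, 0.012, 0], "spin": 0}, {"gripper": 0.01, "slide": [0, 0.024, 0], "spin": 0}, {"gripper": 0.01, "slide": [0, 0.036, 0], "spin": 0}, {"gripper": 0.01, "slide": [0, 0.048, 0], "spin": 0}, {"gripper": 0.01, "slide": [0, 0.06, 0], "spin": 0}, {"gripper": 0.01, "slide": [0, 0.064, 0], "spin": 0}, {"gripper": 0.01, "slide": [0, 0.064, -0.02], "spin": 0}, {"gripper": 0.01, "slide": [0, 0.064, -0.06], "spin": 0}]'

```text
time_s: 9.3
ee_pos: [0.5407, 0.1081, 0.3577]
eef_rot: [-3.141, -0.006, -3.117]
force: [0.5, -0.1, -0.3]
grip_width: 0.0177
grip_force: 40.0
```

```bash
python3 - <<'E'
from look import *
look('w6',['heat_sink','test_pad'])
c=np.array([.5777,-.0104]);a=.024;R=np.array([[np.cos(a),-np.sin(a)],[np.sin(a),np.cos(a)]])
print(c+R@[.031,-.045]); p=c+R@[.031,-.045]
go([*p,.360],np.pi+.024)
E
```

```text
9.4 [0.5415 0.108  0.3642] [ 3.1407  0.007  -3.1171]
heat_sink 0.95 px 366.0 232.0 n 2063 z90 0.0301 med [0.544 0.158 0.029] top [0.546  0.1589] [0.0398 0.045 ] 1.1
test_pad 0.6 px 215.0 249.0 n 645 z90 0.0414 med [0.561 0.017 0.04 ] top [0.5575 0.0244] [0.0249 0.044 ] 20.0
test_pad 0.31 px 618.0 159.0 n 1807 z90 0.0192 med [0.473 0.39  0.017] top [0.474  0.3964] [0.0571 0.0297] 19.1
[ 0.60977097 -0.05464311]
slide [-0.0649, -0.1641, -0.0001] spin 0.0003 n50 3.528736351223706
```

>>> jog_arm --rows '[{"gripper": 0.01, "slide": [-0.016, -0.041, 0], "spin": 0}, {"gripper": 0.01, "slide": [-0.032, -0.082, 0], "spin": 0}, {"gripper": 0.01, "slide": [-0.048, -0.123, 0], "spin": 0}, {"gripper": 0.01, "slide": [-0.065, -0.164, 0], "spin": 0}, {"gripper": 0.01, "slide": [-0.065, -0.164, 0.03], "spin": 0}, {"gripper": 0.01, "slide": [-0.065, -0.164, 0.05], "spin": 0}, {"gripper": 0.01, "slide": [-0.065, -0.164, 0.057], "spin": 0}, {"gripper": 0.01, "slide": [-0.065, -0.164, 0.06], "spin": 0}]'

```text
time_s: 10.3
ee_pos: [0.6098, -0.0546, 0.2985]
eef_rot: [3.141, -0.002, -3.117]
force: [-1.6, -0.5, 1.8]
grip_width: 0.0178
grip_force: 40.0
```

>>> jog_arm --rows '[{"gripper": 0.01, "slide": [0, 0.012, 0], "spin": 0}, {"gripper": 0.01, "slide": [0, 0.024, 0], "spin": 0}, {"gripper": 0.01, "slide": [0, 0.036, 0], "spin": 0}, {"gripper": 0.01, "slide": [0, 0.048, 0], "spin": 0}, {"gripper": 0.01, "slide": [0, 0.06, 0], "spin": 0}, {"gripper": 0.01, "slide": [0, 0.072, 0], "spin": 0}, {"gripper": 0.01, "slide": [0, 0.084, 0], "spin": 0}, {"gripper": 0.01, "slide": [0, 0.09, 0], "spin": 0}]'

```text
time_s: 11.1
ee_pos: [0.6077, 0.0366, 0.2997]
eef_rot: [3.141, -0.0, -3.117]
force: [1.4, -3.0, 1.5]
grip_width: 0.0177
grip_force: 40.0
```

```bash
python3 look.py w7 relay heat_sink
```

```text
11.2 [0.6077 0.0364 0.2996] [ 3.1408e+00 -1.0000e-04 -3.1164e+00]
relay 0.62 px 341.0 253.0 n 1011 z90 0.0613 med [0.601 0.056 0.06 ] top [0.6042 0.0549] [0.0222 0.0188] 2.8
relay 0.59 px 482.0 170.0 n 4226 z90 0.0301 med [0.546 0.156 0.029] top [0.5467 0.1591] [0.0402 0.0468] 1.5
heat_sink 0.92 px 482.0 170.0 n 4117 z90 0.0301 med [0.546 0.156 0.029] top [0.5467 0.1587] [0.0402 0.0461] 1.5
```

View pics/w7.png

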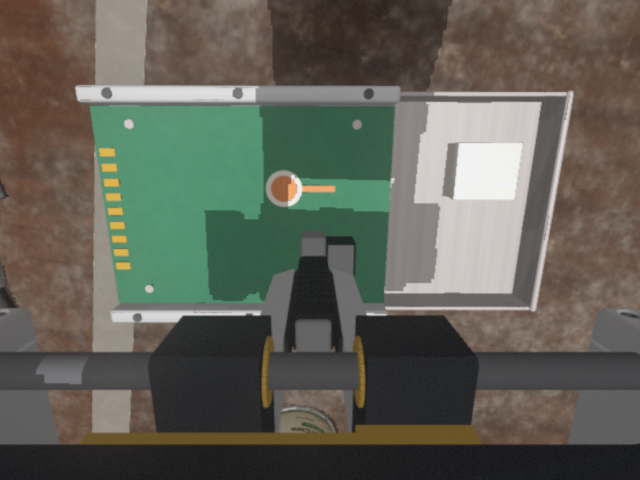

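The relay is against the skirt at (341,253). The heat sink lies in the tray at (485,170), and the pad's ring at (284,189) is fully clear. I'll finish the sweep and measure the pad.

>>> jog_arm --rows '[{"gripper": 0.01, "slide": [0, 0.012, 0], "spin": 0}, {"gripper": 0.01, "slide": [0, 0.024, 0], "spin": 0}, {"gripper": 0.01, "slide": [0, 0.036, 0], "spin": 0}, {"gripper": 0.01, "slide": [0, 0.048, 0], "spin": 0}, {"gripper": 0.01, "slide": [0, 0.06, 0], "spin": 0}, {"gripper": 0.01, "slide": [0, 0.072, 0], "spin": 0}, {"gripper": 0.01, "slide": [0, 0.072, -0.02], "spin": 0}, {"gripper": 0.01, "slide": [0, 0.072, -0.06], "spin": 0}]'

```text
time_s: 12.1
ee_pos: [0.6057, 0.1084, 0.3572]
eef_rot: [-3.141, -0.006, -3.116]
force: [-0.3, -0.4, -1.1]
grip_width: 0.0178
grip_force: 40.0
```

```bash
cat > pad.py <<'E'
from look import *
def pad(fn,seed):
    f=np.load(fn+'.npz');X=cloud(f['d'],f['K'],f['W']);hsv=cv2.cvtColor(f['rgb'],cv2.COLOR_RGB2HSV)
    m=((hsv[...,0]<50)|(hsv[...,0]>110)|(hsv[...,1]<60))&(abs(X[...,2]-.04)<.006)&(np.hypot(X[...,0]-seed[0],X[...,1]-seed[1])<.028)
    # fill by hull of the ring: pixels whitish
    w=m&(hsv[...,1]<70); P=X[w][:,:2].astype(np.float32)
    c,r=cv2.minEnclosingCircle(P); print(fn,'ring',np.round(c,4),round(r,4),len(P),'mean',P.mean(0).round(4),'z',np.nanmedian(X[w][:,2]))
    q=m&(hsv[...,1]>=90)&(np.hypot(X[...,0]-c[0],X[...,1]-c[1])<.012);P=X[q][:,:2];print(' copper',P.mean(0).round(4),len(P))
E
python3 - <<'E'
from pad import *
look('w8',['relay','heat_sink','test_pad'])
for n in ['w7','w8']: pad(n,(.555,.016))
E
```

```text
12.2 [0.6064 0.1082 0.3646] [ 3.1405  0.0072 -3.1168]
relay 0.6 px 305.0 220.0 n 459 z90 0.0241 med [0.6   0.101 0.023] top [0.6035 0.1018] [0.0229 0.0192] 0.9
heat_sink 0.91 px 371.0 163.0 n 2347 z90 0.0302 med [0.546 0.158 0.029] top [0.5463 0.159 ] [0.0398 0.0453] 1.7
test_pad 0.8 px 212.0 177.0 n 754 z90 0.0415 med [0.561 0.017 0.04 ] top [0.5578 0.0249] [0.0246 0.0449] 19.5
w7 ring [0.5614 0.0226] 0.0203 612 mean [0.5612 0.0163] z 0.04052127445510931
 copper [0.5613 0.0189] 448
w8 ring [0.5605 0.023 ] 0.0209 449 mean [0.5615 0.0168] z 0.040341619545253116
 copper [0.5612 0.0196] 260
```

```bash
python3 - <<'E'
from h import *
from scipy.optimize import least_squares
for fn in ['w7','w8']:
    f=np.load(fn+'.npz');K,W=f['K'],f['W'];rgb=f['rgb'].astype(float)
    hsv=cv2.cvtColor(f['rgb'],cv2.COLOR_RGB2HSV)
    # rectify board plane z=.0403, 0.25mm/px
    n=240;s=.00025;cx,cy=.561,.017
    g=(np.arange(n)-n/2)*s;YY,XX=np.meshgrid(cy+g,cx+g)
    uv=proj(np.stack([XX,YY,np.full_like(XX,.0403)],-1),K,W).astype(np.float32)
    im=cv2.remap(f['rgb'],uv[...,0],uv[...,1],cv2.INTER_LINEAR)
    cv2.imwrite(f'pics/rect_{fn}.png',cv2.resize(im,(360,360))[:,:,::-1])
    h=cv2.cvtColor(im,cv2.COLOR_RGB2HSV).astype(int)
    green=(h[...,0]>50)&(h[...,0]<100)&(h[...,1]>90)
    disc=~green
    # template score: disc of r=12.5mm non-green, green just outside (12.5..15)
    yy,xx=np.mgrid[-60:61,-60:61];r=np.hypot(xx,yy)*s
    k=np.where(r<.0125,1.,np.where(r<.0155,-1.,0))
    sc=cv2.filter2D(disc.astype(np.float32),-1,k,borderType=cv2.BORDER_CONSTANT)
    i,j=np.unravel_index(sc.argmax(),sc.shape);print(fn,cx+g[i],cy+g[j],sc.max()/(r<.0125).sum())
a=np.concatenate([cv2.imread(f'pics/rect_{n}.png') for n in ['w7','w8']],1);cv2.imwrite('pics/rect.png',a)
# probe held pose, relay
f=np.load('w7.npz');X=cloud(f['d'],f['K'],f['W'])
for lo,hi in [(.153,.158)]:
    m=(X[...,2]>lo)&(X[...,2]<hi)&(abs(X[...,0]-.6077)<.03)&(abs(X[...,1]-.0364)<.03);print('cap',cv2.minAreaRect(X[m][:,:2].astype(np.float32)),'tcp .6077 .0364')
E
```

```text
w7 0.5617500000000001 0.0145 0.8233865814696486
w8 0.5627500000000001 0.014000000000000002 0.7366134185303514
cap ((0.6061006784439087, 0.03660077229142189), (0.01710648462176323, 0.041824840009212494), 1.2742975950241089) tcp .6077 .0364
```

View pics/rect.png

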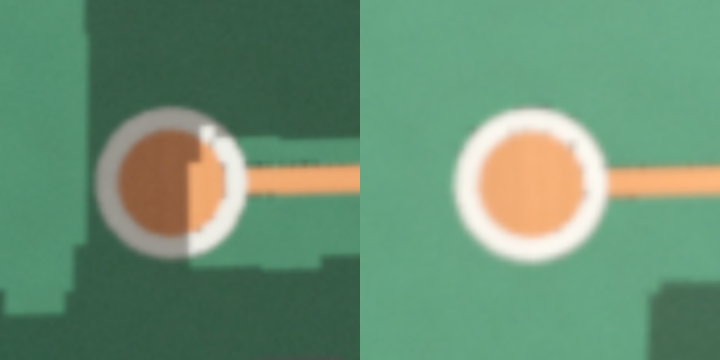

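In the rectified view the ring's centre is at world (0.5617, 0.0152), and both pictures agree on it. The relay and heat sink both lie flat in the tray.

```bash
python3 - <<'E'
from look import *
look('w9',['relay'])
go([.5617,.0152,.36],np.pi+.024)
E
```

```text
12.45 [0.6059 0.1075 0.3582] [-3.1415e+00 -2.3000e-03 -3.1172e+00]
relay 0.77 px 306.0 224.0 n 471 z90 0.0242 med [0.598 0.1   0.023] top [0.6002 0.1011] [0.0288 0.0198] 1.7
slide [0.0465, -0.0911, -0.0016] spin 0.0002 n50 2.0456516813511785
```

>>> jog_arm --rows '[{"gripper": 0.01, "slide": [0.016, -0.03, 0], "spin": 0}, {"gripper": 0.01, "slide": [0.032, -0.06, 0], "spin": 0}, {"gripper": 0.01, "slide": [0.046, -0.091, 0], "spin": 0}, {"gripper": 0.01, "slide": [0.046, -0.091, 0.01], "spin": 0}, {"gripper": 0.01, "slide": [0.046, -0.091, 0.03], "spin": 0}, {"gripper": 0.01, "slide": [0.046, -0.091, 0.045], "spin": 0}, {"gripper": 0.01, "slide": [0.046, -0.091, 0.05], "spin": 0}, {"gripper": 0.01, "slide": [0.046, -0.091, 0.05], "spin": 0}]'

```text
time_s: 13.3
ee_pos: [0.5623, 0.0155, 0.3087]
eef_rot: [3.141, -0.002, -3.117]
force: [0.2, -0.6, -0.4]
grip_width: 0.0179
grip_force: 40.0
```

```bash
python3 - <<'E'
from look import *
rgb,d,K,W,X=look('w10',['probe','test_pad','relay'])
go([.5617,.0152,.2986],np.pi+.024)
m=(X[...,2]>.160)&(X[...,2]<.172)&(abs(X[...,0]-.5617)<.015)&(abs(X[...,1]-.0152)<.012);print(cv2.minAreaRect(X[m][:,:2].astype(np.float32)),np.percentile(X[m][:,2],80))
sk=(X[...,2]>.05)&(X[...,2]<.085)&(abs(X[...,0]-.55)<.03)&(abs(X[...,1]-.0152)<.03);print('skirt',cv2.minAreaRect(X[sk][:,:2].astype(np.float32)))
E
```

```text
13.4 [0.5625 0.0154 0.31  ] [-3.1416e+00  4.0000e-04 -3.1171e+00]
probe 0.71 px 313.0 297.0 n 4274 z90 0.1662 med [0.554 0.015 0.149] top [0.562  0.0151] [0.0176 0.0173] 0.6
probe 0.5 px 2.0 55.0 n 261 z90 0.016 med [ 0.429 -0.214  0.014] top [ 0.4293 -0.2133] [0.0036 0.0381] 78.4
test_pad 0.59 px 337.0 248.0 n 240 z90 0.0412 med [0.561 0.035 0.04 ] top [0.561  0.0263] [0.0466 0.0087] 85.3
relay 0.83 px 417.0 292.0 n 656 z90 0.0241 med [0.601 0.103 0.023] top [0.6041 0.1031] [0.0248 0.0176] 1.6
relay 0.36 px 337.0 248.0 n 270 z90 0.0413 med [0.561 0.034 0.04 ] top [0.5605 0.0264] [0.0094 0.0465] 5.1
slide [0.0007, -0.0, 0.0117] spin 0.0003 n50 0.23442616982872258
((0.5615392923355103, 0.015432393178343773), (0.01863911561667919, 0.023932434618473053), 1.4896260499954224) 0.1664676182993834
skirt ((0.5489482283592224, 0.014524338766932487), (0.01311604306101799, 0.01603398658335209), 2.113128900527954)
```

View pics/w10.png

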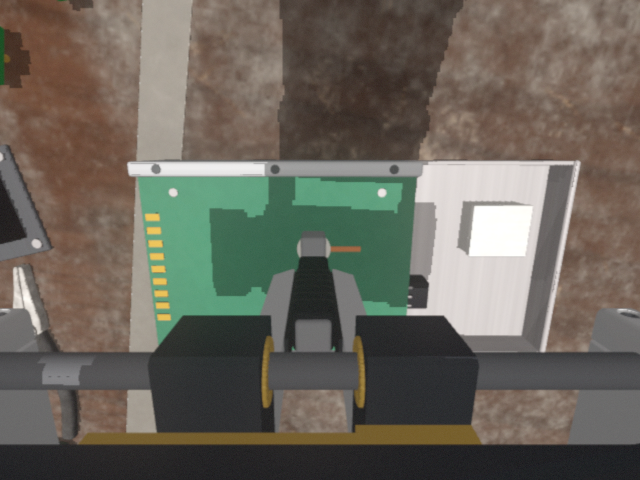

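The probe stands over the ring, whose white edges show on both sides of the skirt at (313,248). The relay at (417,292) and the heat sink at (497,230) are in the tray. I'll press down gently.

>>> jog_arm --rows '[{"gripper": 0.01, "slide": [0, 0, 0.004], "spin": 0}, {"gripper": 0.01, "slide": [0, 0, 0.007], "spin": 0}, {"gripper": 0.01, "slide": [0, 0, 0.009], "spin": 0}, {"gripper": 0.01, "slide": [0, 0, 0.011], "spin": 0}, {"gripper": 0.01, "slide": [0, 0, 0.011], "spin": 0}, {"gripper": 0.01, "slide": [0, 0, 0.011], "spin": 0}, {"gripper": 0.01, "slide": [0, 0, 0.011], "spin": 0}, {"gripper": 0.01, "slide": [0, 0, 0.011], "spin": 0}]'

```text
time_s: 14.35
ee_pos: [0.5623, 0.0152, 0.2988]
eef_rot: [-3.142, 0.0, -3.117]
force: [-0.0, 0.2, 2.0]
grip_width: 0.0178
grip_force: 40.0
```

```bash
python3 - <<'E'
from look import *
rgb,d,K,W,X=look('w11',['probe','relay','heat_sink'])
fs=[]
for _ in range(6): cams.camera('wrist');o=telemetry.get_obs();fs.append([*o['force'],*o['ee_pos']])
print(np.mean(fs,0).round(4),o['grip_force'])
m=(X[...,2]>.148)&(X[...,2]<.162)&(abs(X[...,0]-.5617)<.008)&(abs(X[...,1]-.0152)<.008);print('cap z',np.median(X[m][:,2]))
b=(abs(X[...,2]-.04)<.006)&(abs(X[...,0]-.56)<.03)&(abs(X[...,1]+.05)<.03);print('board z',np.median(X[b][:,2]))
E
```

```text
14.45 [0.5623 0.0152 0.2988] [-3.1416e+00  2.0000e-04 -3.1174e+00]
probe 0.7 px 312.0 297.0 n 4247 z90 0.1554 med [0.554 0.014 0.139] top [0.5618 0.0146] [0.0179 0.0177] 1.1
relay 0.87 px 422.0 297.0 n 664 z90 0.024 med [0.601 0.103 0.023] top [0.598  0.1021] [0.0367 0.0197] 11.1
[0.6758 0.2363 1.7903 0.5623 0.0151 0.2987] 39.99988317489624
cap z 0.15486358641783549
board z 0.04015972241917065
```

```bash
python3 -c "
from station import workorder
print(workorder.hand_in())"
```

```text
the job is handed in; nothing more can be done
None
```

I handed the job in with the probe held upright on the ringed pad, its pin about 5 mm in (about 2 N on the wrist), and the heat sink and relay swept into the tray; the hand-in returned no verdict, and I never re-measured the tape, adapter and tin, though no move came near them.

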